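Find the release notch and open the bean canister

TASK

Open the steel coffee-bean canister: turn the bar knob on its lid slowly clockwise (seen from above) until you feel it slip into its hidden release notch and stop there, then lift the lid straight up off the canister and set it down gently, upright and centred, on the round wooden board. The lid is locked unless the knob rests in the notch, so never wrench or press it hard, and leave the other things on the bar where they are.

Things in the scene. Friction and masses are not known exactly. Their poses are not given: they have to be found in the camera images.
- knob_grip (a point): point to grip on the lid's black bar knob: on its axis, 14.5 mm below its top, z up. The bar is 50 mm long (x axis), 14 mm thick (y axis), 44 mm high above the lid, on a flat disc 44 mm across and 3 mm high. With the lid closed this point is 156 mm above the bar top and 30 mm above the lid's top face; always 66 mm above the lower edge of the lid's skirt
- lid_knob (a joint): knob angle (rad), growing clockwise from above; starts at 0 to 0.2, stops at 0 and 1.7; steady friction 0.35 N m. A hidden notch lies at 0.5 to 1.35: over 0.1 rad before its centre the torque dips to 0.1, then climbs to 0.9 in 0.07 past it. The lid is free within 0.04 of the centre, where the climb begins. Steps over 0.02 rad hide the dip. The lid gives 0.03 rad first; turning back is allowed
- lid: loose round steel cap, 150 mm across, 36 mm high without the knob, 0.3 to 0.5 kg with it; origin: centre of the lower edge of its skirt, z up. The 30 mm skirt hangs outside the canister's rim (1.5 mm play); two lugs of the canister in its slots (along x) keep it from turning, so only the knob turns
- canister: the steel canister, fixed, 132 mm across, 120 mm high to its rim (origin: centre of its underside), with a small dark lug on either side (its x axis)
- board: the fixed round wooden board, 210 mm across, 18 mm thick; origin: centre of its underside. The lid goes on it, resting on its skirt
- shaker_a: bystander: steel shaker, 34 mm across, 75 mm high (origin: centre of underside)
- shaker_b: bystander: dark wooden shaker, 34 mm across, 60 mm high
- oil_bottle: bystander: oil bottle, 56 mm across, 170 mm high
- mug: bystander: white mug, 80 mm across, 85 mm high
- sugar_jar: bystander: glass sugar jar, 72 mm across, 95 mm high
- cup: bystander: white cup, 66 mm across, 60 mm high
- sauce_bottle: bystander: white squeeze bottle, 54 mm across, 150 mm high
Things that resemble listed ones, but are neither listed nor needed, are in the scene too. What is shaped like the lid but green is not meant.

How it is judged:
On the way:
1. the lid is lifted off the canister, clear above its rim and upright (z of lid in the frame of canister above 0.125 m and angle between lid's own z axis and vertical below 0.25 rad), for 0.1 s.
At the end, for the whole second after the job is handed in: the lid rests still and upright (within 0.05 rad) on the round board, its skirt down on the wood (within 4 mm) and its centre within 25 mm of the board's centre (horizontal distance between lid and board below 0.025 m and z of lid in the frame of board below 0.022 m and angle between lid's own z axis and vertical below 0.05 rad and linear speed of lid below 0.02 m/s); the robot touches nothing.
It fails at once if the lid is wrenched against its lock or the canister, or pressed hard on it (over 40 N) (contact force between lid and canister above 40 N).
It fails at once if the lid is dropped or pressed hard on the board (over 35 N) (contact force between lid and board above 35 N).
It fails at once if a bystander is moved by more than 30 mm (distance of any of shaker_a, shaker_b, oil_bottle, mug, sugar_jar, cup, sauce_bottle from where it was at the start of the episode above 0.03 m).
It also fails if it takes over 72 s, if anything falls off the work surface, if the arm or the gripper's body presses on something with over 40 N, if the wrist force passes 120 N, or if a joint passes its speed limit or range.

ROBOT

A 7-joint arm with a two-finger parallel gripper is mounted at the origin on the work surface. World frame = base frame: x ahead of the robot, y to its left, z up, the work surface at z = 0. Lengths are in m, angles in rad, forces in N, time in s.
With the tool pointing down it reaches from about 0.425 to 0.925 m from the base axis. Payload 6.8 kg.
Tool frame: the origin (TCP) lies at the very end of the fingers, on their centre line; the grasp point (between the pads) lies 19 mm behind it; z points along the fingers, y is the line along which they close (so a half turn about z gives the same grasp; the last joint's range is limited). The gripper opens to 85 mm and grips with 20 to 120 N. Pads are 22 mm wide; open, the fingers measure 114 mm over their backs; the gripper's body (76 mm by 85 mm) begins 54 mm behind the grasp point. The pads swing forward as they close: fully open they stand 13 mm farther back than shut.
Start: joints at [1.085, 0.477, 0.022, 1.555, -0.011, 1.109, -0.083], TCP at [0.249, -0.627, 0.231] pointing down, gripper open.
Joint ranges: [-2.96, 2.96], [-0.34, 2.1], [-1.41, 1.46], [0.24, 2.44], [-1.37, 4.51], [0.17, 1.92], [-2.96, 2.96]. Speed limits (rad/s): [2.39, 2.39, 3.14, 3.14, 3.14, 3.14, 3.14].

INTERFACE

Orientations are given as a unit quaternion [w, x, y, z].
In Python, from station import bot gives the robot as it stands.
- The arm moves only by the tool jog_arm, never from a script. Its argument "motion" is a list of rows, each a list of 7 numbers: the turn, a rotation vector about the tool's x, y, z in rad, then the shift along the tool's x, y, z in mm, then the finger opening in mm, from 0 to 85.4. A call has 1 to 10 rows; each row is the pose to reach, as a shift and turn from the pose commanded when the call began, along the tool's axes at that moment; what a row does not reach only later rows make up. A row lasts 1/8 s, in which the tool goes at most 62.5 mm and 10.7 degrees, less where a joint would pass 70% of its speed; a pose out of reach is approached as far as the arm can. A call with a gripper value outside its range is refused whole. The fingers move at their own pace and stop on an object; "grip_force" is the grip in N (left out, the last holds). Time passes only in rows, so rows that repeat a pose let the fingers close. It gives the time, the measured TCP pose, the force, the opening and the grip force at its end, in the units of the state.
- bot.get_obs(): the state, without advancing time (a new reading comes with each control period).
- bot.read_camera(name): name is "side" or "top" or "wrist"; returns a dict with "pixels" (400x640x3 uint8, red, green, blue), "camera_matrix" (3x3 intrinsics, pixels), "T" (4x4, takes a point from camera to world coordinates); the wrist camera has in their place "tool_from_camera" (4x4, takes a point from camera to tool coordinates, whose origin is the TCP and whose axes are the flange's). Camera axes: x right, y down, z forward; pixel columns grow to the right and rows downward; lengths in m; the calibration is good to about 2 mm. The wrist camera is an equidistant fisheye: a pixel r from the principal point sees the ray r / f radians off the axis. A picture is of the moment at which its call begins: read the wrist's pose just before it. There is no depth.
- bot.hand_in(): hands the job in; it is judged then, once.
Trained networks look in a picture, given as the dict that the camera call returned (one of the last four; its "shot" number tells which), for a name from the list of things; names that differ only in an ending like _2 or _b are one class to them, and where a whole thing is asked for, a point or a joint stands for the part that bears it (a point fixed in the world has none). Each returns a list of dicts, best first, with "score" (0 to 1); they miss things now and then, are a little off and sometimes report something else, mostly with a low value. They report only what shows in the picture. A call takes as long as a camera call. They do not tell look-alikes from the thing itself.
- bot.spot_in(thing, picture): "xy" ([column, row] in pixels, amid what is visible of it).
- bot.tip_of(thing, picture): "xy" ([column, row] in pixels: a listed point, or the origin of a listed thing).
The state is a dict: "t": time; "q": joint angles; "joint_vel": joint speeds; "joint_torque": joint torques, N m; "eef_pos": TCP position; "tool_rot": TCP orientation; "contact_force": force on the tool from outside, world axes, zero at the start; "torque": the same for the moment, N m; "gripper_width": opening from 0.0 (shut) to 1.0 (fully open); "grasp_force": force on a finger pad.
Only numpy, scipy, OpenCV 4.12 (cv2) and the standard library are available. Lean on these libraries where they do the work, as an engineer would, in place of code of your own. Each camera call takes 0.05 s, during which the arm holds its last target. There are 200 camera calls.

## Working session

There is one attempt and no reset: what is moved stays moved. The work goes in short steps, Python scripts to look and compute and a tool call to move; the robot and the scene stay as the last step left them, time stands still between calls to the robot, and variables do not carry over. Pictures are saved under pics/ and viewed, at most 10 in all, crops included, and the job is handed in when it is done.

Besides the shell and the picture viewer there is one more tool, called after ">>>" as a command line: name --pt "numbers of a row" for each row, then --argument value for the rest. jog_arm: Moves the arm, as the interface text tells. Its arguments: {"type":"object","properties":{"motion":{"type":"array"},"grip_force":{"type":"number"}},"required":["motion"]}

```bash
mkdir -p pics; ls
cat > h.py <<'E'
import numpy as np, cv2
from station import bot
def ray(p,xy):
    K=p["camera_matrix"];T=np.array(p["T"]);d=np.linalg.solve(np.array(K),[xy[0],xy[1],1.]);d=T[:3,:3]@d
    return T[:3,3],d
def atz(p,xy,z):
    o,d=ray(p,xy);return o+d*(z-o[2])/d[2]
def proj(p,X):
    T=np.linalg.inv(np.array(p["T"]));c=T[:3,:3]@np.array(X)+T[:3,3];u=np.array(p["camera_matrix"])@c;return u[:2]/u[2]
def save(p,n): cv2.imwrite("pics/"+n,p["pixels"][:,:,::-1])
E
python3 - <<'E'
from h import *
np.set_printoptions(precision=3,suppress=True)
o=bot.get_obs();print(o)
t=bot.read_camera("top");s=bot.read_camera("side")
save(t,"top.png");save(s,"side.png")
for n,p in(("top",t),("side",s)):
    print(n,p["T"],p["camera_matrix"])
    for th,z in(("knob_grip",.156),("lid",.09),("canister",0),("board",0)):
        for r in bot.tip_of(th,p)[:4]: print(th,np.round(r["xy"],1),round(r["score"],2),atz(p,r["xy"],z))
E
```

```text
pics
{'t': 0.0, 'q': array([ 1.085,  0.478,  0.022,  1.556, -0.011,  1.109, -0.083]), 'joint_vel': array([-0.   , -0.   ,  0.001, -0.   , -0.   ,  0.   ,  0.   ]), 'joint_torque': array([ -0.   , -59.644,   1.608, -28.119,   0.013,   0.009,   0.   ]), 'eef_pos': array([ 0.249, -0.627,  0.23 ]), 'tool_rot': array([-0.001,  0.982,  0.188, -0.   ]), 'contact_force': array([0.293, 0.511, 0.489]), 'torque': array([-0.013, -0.005,  0.017]), 'grasp_force': 0.0, 'gripper_width': 0.9985008306178629}
top [[ 0.001 -0.996  0.089  0.362]
 [-1.    -0.002 -0.005  0.008]
 [ 0.005 -0.089 -0.996  1.469]
 [ 0.     0.     0.     1.   ]] [[455.217   0.    324.995]
 [  0.    455.217 191.853]
 [  0.      0.      1.   ]]
knob_grip [237.7 168. ] 0.74 [0.549 0.255 0.156]
knob_grip [216.1 291.1] 0.46 [0.197 0.31  0.156]
lid [216.7 290. ] 0.94 [0.192 0.323 0.09 ]
lid [247.7 174. ] 0.93 [0.54  0.237 0.09 ]
canister [286.5 110.7] 0.44 [0.762 0.127 0.   ]
board [390.9 174.2] 0.93 [ 0.552 -0.214  0.   ]
side [[-0.992 -0.085  0.091  0.378]
 [-0.123  0.565 -0.816  1.009]
 [ 0.018 -0.821 -0.571  0.814]
 [ 0.     0.     0.     1.   ]] [[399.327   0.    317.698]
 [  0.    399.327 197.235]
 [  0.      0.      1.   ]]
knob_grip [283.3 234.1] 0.8 [0.549 0.244 0.156]
knob_grip [430.1 300.5] 0.7 [0.2   0.413 0.156]
knob_grip [327.7 229.4] 0.59 [0.439 0.209 0.156]
knob_grip [284.6 253.3] 0.22 [0.532 0.313 0.156]
lid [287.1 257. ] 0.92 [0.539 0.256 0.09 ]
lid [426.4 317.3] 0.66 [0.196 0.403 0.09 ]
canister [288.2 275. ] 0.96 [0.542 0.233 0.   ]
canister [310.4 149.2] 0.54 [ 0.583 -0.511  0.   ]
board [308.1 185.4] 0.98 [ 0.552 -0.227  0.   ]
```

View pics/top.png

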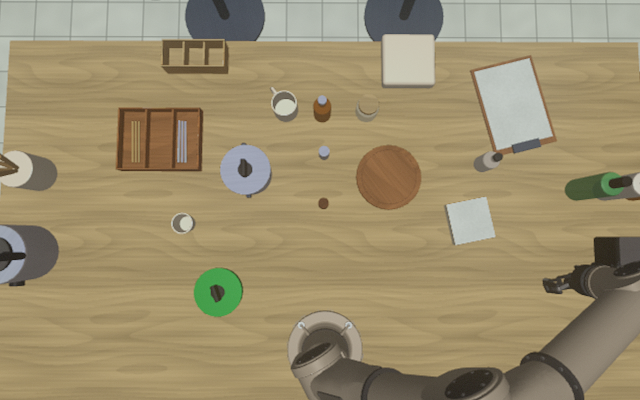

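View pics/side.png

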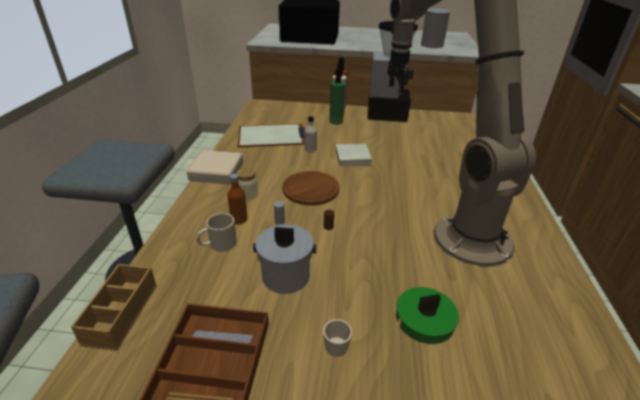

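The top view shows the steel canister with its lid at (245,170) and the board at (389,177). Shakers stand between them at (323,152) and (323,203), and the oil bottle is at (322,107). Two things could be the lid: the steel cap at (245,170), which sits on the canister with lugs at (244,146) and (249,194), and the green cap at (217,292) lying on the table. The steel one fits, because the green one is excluded by the description. Next I'll check it in an enlarged crop.

Run:
```python
from h import *
np.set_printoptions(precision=4,suppress=True)
t=bot.read_camera("top");I=t["pixels"]
c=I[135:205,210:280][:,:,::-1]
cv2.imwrite("pics/crop.png",cv2.resize(c,(560,560),interpolation=cv2.INTER_CUBIC))
g=I.astype(int); hsv=cv2.cvtColor(I,cv2.COLOR_RGB2HSV)
m=((g[:,:,2]>g[:,:,0]+8)).astype(np.uint8); m[:, :210]=0;m[:,280:]=0;m[:135]=0;m[205:]=0
cs,_=cv2.findContours(m,cv2.RETR_EXTERNAL,cv2.CHAIN_APPROX_NONE);k=max(cs,key=cv2.contourArea)
h=cv2.convexHull(k);e=cv2.fitEllipse(h);print("lid ell",e,atz(t,e[0],.126))
r=[atz(t,(e[0][0]+e[1][0]/2,e[0][1]),.126)-atz(t,e[0],.126)];print("r",r)
# board
H=hsv.astype(int);
b=((g[:,:,0]-g[:,:,2]>40)&(g[:,:,0]<160)).astype(np.uint8); b[:,:345]=0;b[:,432:]=0;b[:135]=0;b[220:]=0
b=cv2.morphologyEx(b,cv2.MORPH_OPEN,np.ones((5,5)))
cs,_=cv2.findContours(b,cv2.RETR_EXTERNAL,cv2.CHAIN_APPROX_NONE);k=max(cs,key=cv2.contourArea)
e=cv2.fitEllipse(cv2.convexHull(k));print("board",e,atz(t,e[0],.018))
s=bot.read_camera("side")
for th,z in(("shaker_a",0),("shaker_b",0),("oil_bottle",0),("mug",0),("sugar_jar",0),("cup",0),("sauce_bottle",0)):
  for n,p in(("top",t),("side",s)):
    for r in bot.tip_of(th,p)[:2]: print(n,th,np.round(r["xy"],0),round(r["score"],2),atz(p,r["xy"],z)[:2])
```

```text
lid ell ((245.1009063720703, 169.665283203125), (48.90758514404297, 50.679073333740234), 173.37774658203125) [0.5487 0.2385 0.126 ]
r [array([ 0.0002, -0.0726,  0.    ])]
board ((388.1054992675781, 176.80514526367188), (65.62614440917969, 66.44676971435547), 117.57986450195312) [ 0.5415 -0.2023  0.018 ]
top shaker_a [326. 208.] 0.67 [ 0.4435 -0.0027]
top shaker_a [323. 159.] 0.51 [0.6031 0.0079]
side shaker_a [278. 220.] 0.69 [ 0.6193 -0.0042]
side shaker_a [326. 231.] 0.62 [0.4596 0.0265]
top shaker_b [326. 208.] 0.67 [ 0.4435 -0.0027]
top shaker_b [323. 159.] 0.51 [0.6031 0.0079]
side shaker_b [278. 220.] 0.69 [ 0.6193 -0.0042]
side shaker_b [326. 231.] 0.62 [0.4596 0.0265]
top oil_bottle [320. 115.] 0.77 [0.7494 0.0154]
side oil_bottle [237. 216.] 0.8 [ 0.7574 -0.0044]
top mug [285. 110.] 0.86 [0.7652 0.131 ]
side mug [222. 246.] 0.79 [0.7603 0.1425]
side mug [279. 221.] 0.28 [ 0.6173 -0.0023]
top sugar_jar [364. 111.] 0.77 [ 0.7612 -0.1265]
side sugar_jar [246. 196.] 0.6 [ 0.7611 -0.1224]
top cup [187. 222.] 0.85 [0.3944 0.4446]
side cup [334. 348.] 0.91 [0.3945 0.4456]
top sauce_bottle [482. 159.] 0.86 [ 0.6016 -0.5115]
side sauce_bottle [310. 149.] 0.71 [ 0.5831 -0.5093]
```

View pics/crop.png

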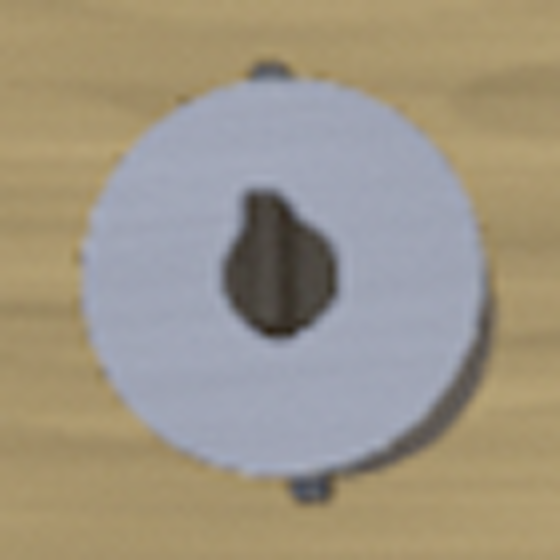

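The crop confirms the steel lid with its black bar knob, and canister lugs at the top (270,70) and bottom (312,490). The canister is yawed about 0.1 rad. I'll move over the board first and look at it with the wrist camera.

>>> jog_arm --pt "0 0 0.1 40 -27 -25 85" --pt "0 0 0.2 85 -58 -45 85" --pt "0 0 0.3 130 -88 -65 85" --pt "0 0 0.377 180 -120 -90 85" --pt "0 0 0.377 235 -155 -115 85" --pt "0 0 0.377 285 -190 -135 85" --pt "0 0 0.377 335 -225 -150 85" --pt "0 0 0.377 385 -260 -150 85" --pt "0 0 0.377 426 -288 -150 85" --pt "0 0 0.377 426 -288 -150 85"

```text
t: 2.55
eef_pos: [0.5413, -0.1965, 0.3813]
tool_rot: [-0.001, 1.0, 0.005, 0.001]
contact_force: [0.2, -0.4, 0.5]
gripper_width: 0.996
grasp_force: 0.0
```

```bash
cat >> h.py <<'E'
from scipy.spatial.transform import Rotation as R
def Ttool(o):
    w,x,y,z=o["tool_rot"];T=np.eye(4);T[:3,:3]=R.from_quat([x,y,z,w]).as_matrix();T[:3,3]=o["eef_pos"];return T
def wrist(): 
    o=bot.get_obs();p=bot.read_camera("wrist");p["W"]=Ttool(o)@np.array(p["tool_from_camera"]);return o,p
def watz(p,xy,z):
    K=np.array(p["camera_matrix"]);a=(np.array(xy,float)-K[:2,2])/K[0,0];r=np.hypot(*a)
    d=np.array([*(a/r*np.sin(r)),np.cos(r)]) if r>1e-9 else np.array([0,0,1.]);d=p["W"][:3,:3]@d;o=p["W"][:3,3];return o+d*(z-o[2])/d[2]
def wproj(p,X):
    c=p["W"][:3,:3].T@(np.array(X)-p["W"][:3,3]);K=np.array(p["camera_matrix"]);n=np.hypot(c[0],c[1]);r=np.arctan2(n,c[2]);return K[:2,2]+K[0,0]*r*c[:2]/n
E
python3 - <<'E'
from h import *
np.set_printoptions(precision=4,suppress=True)
o,p=wrist();print(o["t"],o["q"],o["eef_pos"],o["tool_rot"],p["tool_from_camera"],p["camera_matrix"])
save(p,"w1.png")
for th,z in(("board",0),("lid",.09),("knob_grip",.156)):
    for r in bot.tip_of(th,p)[:3]: print(th,np.round(r["xy"],1),round(r["score"],2),watz(p,r["xy"],z))
E
```

```text
2.55 [ 0.3765  0.2172 -0.1643  1.5844  0.0336  1.3424 -1.3517] [ 0.5413 -0.1965  0.3813] [-0.0012  1.      0.0053  0.0005] [[ 0.0008 -0.96   -0.2799  0.0709]
 [ 1.      0.0005  0.001   0.0003]
 [-0.0009 -0.2799  0.96   -0.1438]
 [ 0.      0.      0.      1.    ]] [[309.7069   0.     319.3422]
 [  0.     309.7069 200.6512]
 [  0.       0.       1.    ]]
board [326.6 155.3] 0.96 [ 0.5403 -0.2087  0.    ]
lid [ 76.6 164.7] 0.7 [0.5479 0.24   0.09  ]
lid [110.2 308.7] 0.68 [0.2445 0.239  0.09  ]
lid [209.6 203.5] 0.24 [ 0.4792 -0.029   0.09  ]
knob_grip [ 53.8 171.5] 0.97 [0.5491 0.2345 0.156 ]
knob_grip [ 97.  322.2] 0.54 [0.2587 0.224  0.156 ]
```

View pics/w1.png

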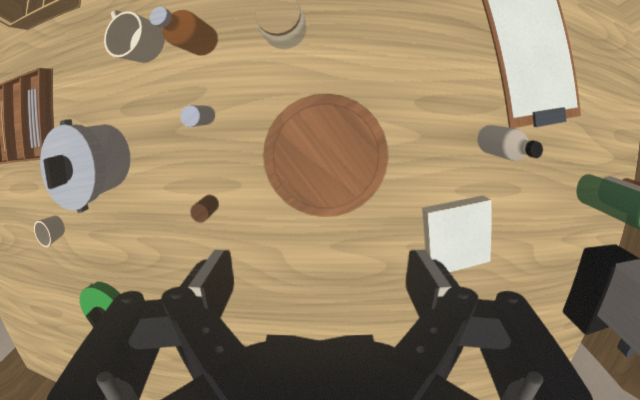

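The wrist view shows the board circle at (326,155), radius about 62 px, with the lid and canister at the left near (70,165). The shakers are at (197,115) and (204,208). I'll fit the board precisely from this picture and move over the knob.

Run:
```python
from h import *
np.set_printoptions(precision=4,suppress=True)
o,p=wrist()
I=p["pixels"].astype(int)
m=((I[:,:,0]<175)&(I[:,:,0]-I[:,:,2]>40)).astype(np.uint8);m[:,:250]=0;m[:,400:]=0;m[:85]=0;m[225:]=0
m=cv2.morphologyEx(m,cv2.MORPH_OPEN,np.ones((5,5)))
k=max(cv2.findContours(m,cv2.RETR_EXTERNAL,cv2.CHAIN_APPROX_NONE)[0],key=cv2.contourArea)
P=np.array([watz(p,q[0],.018)[:2] for q in cv2.convexHull(k)],np.float32)
print(cv2.fitEllipse(P*1000))
```

```text
((541.6463012695312, -206.19151306152344), (209.7188720703125, 210.37689208984375), 161.46018981933594)
```

>>> jog_arm --pt "0 0 0 1 -40 10 85" --pt "0 0 0 2 -95 20 85" --pt "0 0 0 3 -150 30 85" --pt "0 0 0 4 -205 40 85" --pt "0 0 0 5 -260 50 85" --pt "0 0 0 6 -315 60 85" --pt "0 0 0 7 -370 70 85" --pt "0 0 0 8 -415 80 85" --pt "0 0 0 9 -435 80 85" --pt "0 0 0 9 -435 80 85"

```text
t: 4.05
eef_pos: [0.5477, 0.2323, 0.3015]
tool_rot: [0.0, 1.0, 0.001, 0.0]
contact_force: [0.1, -0.2, 0.1]
gripper_width: 0.999
grasp_force: 0.0
```

Run:
```python
from h import *
np.set_printoptions(precision=4,suppress=True)
o,p=wrist();print(o["t"],o["q"],o["eef_pos"],o["tool_rot"])
for th,z in(("canister",0),("lid",.09),("knob_grip",.156)):
    for r in bot.tip_of(th,p)[:2]: print(th,np.round(r["xy"],1),round(r["score"],2),watz(p,r["xy"],z))
save(p,"w2f.png")
u=wproj(p,(.549,.239,.17)).astype(int);print(u)
a,b=max(0,u[0]-100),max(0,u[1]-75)
print(a,b);c=p["pixels"][b:b+150,a:a+200][:,:,::-1];cv2.imwrite("pics/w2.png",cv2.resize(c,None,fx=4,fy=4,interpolation=cv2.INTER_CUBIC))
```

```text
4.05 [-0.18    0.3192 -0.4152  1.646   0.1361  1.2049 -2.1949] [0.5477 0.2323 0.3015] [0.     1.     0.0006 0.0001]
lid [316.1 171.4] 0.93 [0.5507 0.2354 0.09  ]
lid [270.1 354.5] 0.89 [0.2641 0.3082 0.09  ]
knob_grip [312.  184.7] 0.61 [0.5503 0.2388 0.156 ]
[311 189]
211 114
```

View pics/w2.png

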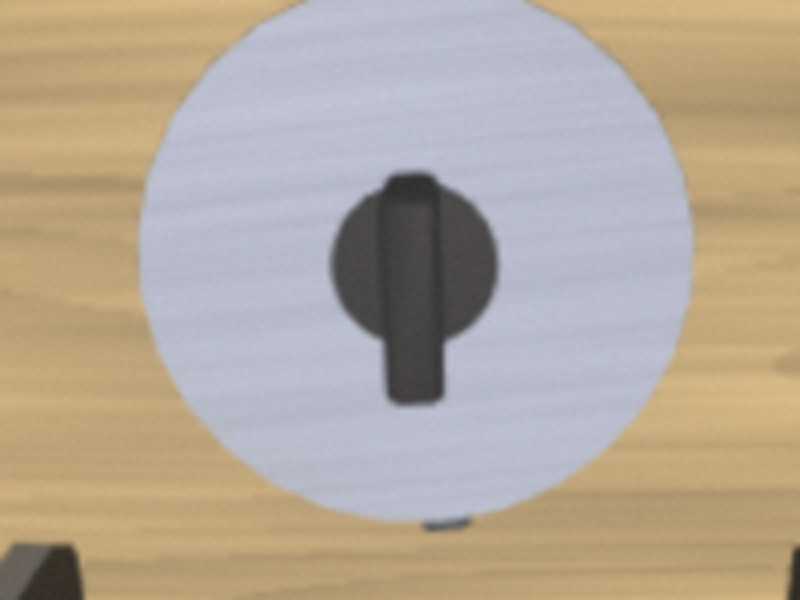

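The crop shows the bar knob's top face centred at about crop (413,300), full image (314.3,189). It is nearly aligned with tool x (about 0.023 rad), and the lug is at the bottom (447,523). Next I'll compute the exact centre and bar angle.

Run:
```python
from h import *
np.set_printoptions(precision=4,suppress=True)
for i in range(2):
    o,p=wrist()
    I=p["pixels"].astype(int);g=I.sum(2)
    bl=((I[:,:,2]>I[:,:,0]+4)).astype(np.uint8);bl[:100]=0;bl[245:]=0;bl[:,:235]=0;bl[:,:][:,395:]=0
    k=max(cv2.findContours(bl,cv2.RETR_EXTERNAL,cv2.CHAIN_APPROX_NONE)[0],key=cv2.contourArea)
    P=np.array([watz(p,q[0],.126)[:2] for q in cv2.convexHull(k)],np.float32)*1000
    print("lid",cv2.fitEllipse(P),"eef",o["eef_pos"])
    f=lambda x,y:watz(p,(211+x/4-.375,114+y/4-.375),.1705)
    print("bar ends",f(387,203),f(438,203),f(390,402),f(442,402),"mean",np.mean([f(387,203),f(438,203),f(390,402),f(442,402)],0))
print(o["contact_force"],o["torque"])
```

```text
lid ((550.3626098632812, 237.40194702148438), (145.67343139648438, 151.1983642578125), 94.42923736572266) eef [0.5482 0.2299 0.3017]
bar ends [0.5731 0.2399 0.1705] [0.5731 0.2284 0.1705] [0.526  0.2397 0.1705] [0.526  0.2276 0.1705] mean [0.5495 0.2339 0.1705]
lid ((550.335205078125, 237.40042114257812), (145.98643493652344, 151.14874267578125), 96.07926940917969) eef [0.5481 0.2302 0.3017]
bar ends [0.573  0.2402 0.1705] [0.5729 0.2288 0.1705] [0.5259 0.2401 0.1705] [0.5258 0.2279 0.1705] mean [0.5494 0.2343 0.1705]
[ 0.497  -0.1378  0.811 ] [-0.0065  0.0273  0.0086]
```

>>> jog_arm --pt "0 0 -0.02 1 -4 40 85" --pt "0 0 -0.02 1 -7 85 85" --pt "0 0 -0.02 1 -7 85 85" --pt "0 0 -0.02 1 -7 85 85"

```text
t: 4.85
eef_pos: [0.5493, 0.2394, 0.218]
tool_rot: [-0.0, 1.0, 0.01, 0.001]
contact_force: [1.1, -0.7, 1.0]
gripper_width: 0.995
grasp_force: 0.0
```

Run:
```python
from h import *
np.set_printoptions(precision=4,suppress=True)
o,p=wrist();print(o["eef_pos"],o["tool_rot"],o["contact_force"],o["torque"])
T=Ttool(o);print("axis pt on z=.1705 px",wproj(p,T[:3,3]+T[:3,2]*(T[2,3]-.1705)))
u=wproj(p,(.5495,.237,.1705)).astype(int)
a,b=max(0,u[0]-80),min(max(0,u[1]-60),280)
print(a,b);c=p["pixels"][b:b+120,a:a+160][:,:,::-1];cv2.imwrite("pics/w3.png",cv2.resize(c,None,fx=5,fy=5,interpolation=cv2.INTER_CUBIC))
```

```text
[0.5493 0.2394 0.218 ] [-0.0004  0.9999  0.01    0.0009] [ 1.085  -0.6694  1.0399] [-0.0073 -0.0185 -0.0013]
axis pt on z=.1705 px [318.6185 222.7708]
242 162
```

View pics/w3.png

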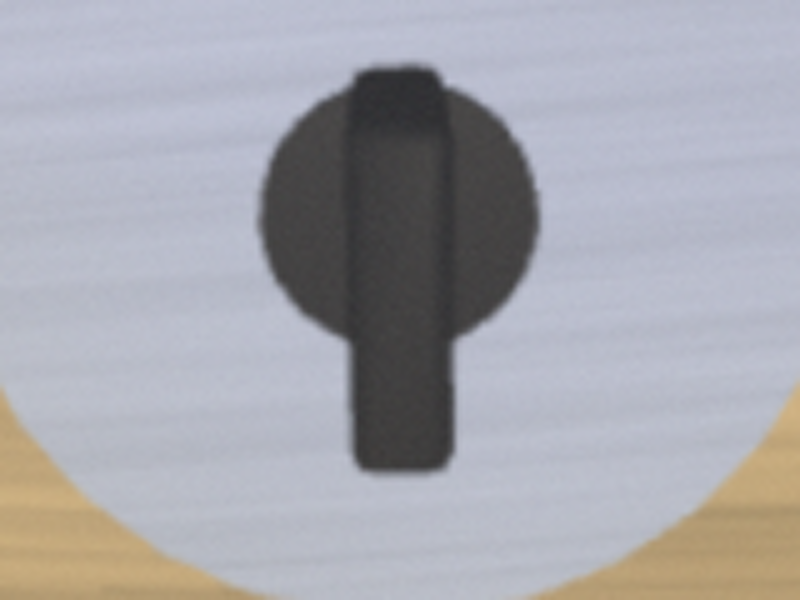

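The crop shows the bar's top face centred at crop (401,300), about 2 mm towards tool +y from the tool axis, with a remaining slant near 0.01 rad. That puts the knob at about (0.550, 0.237). I'll descend and let it settle.

>>> jog_arm --pt "0 0 -0.01 1 0 25 85" --pt "0 0 -0.01 1 0 50 85" --pt "0 0 -0.01 1 0 70 80" --pt "0 0 -0.01 1 0 80 60" --pt "0 0 -0.01 1 0 80 40" --pt "0 0 -0.01 1 0 80 40" --pt "0 0 -0.01 1 0 80 40" --pt "0 0 -0.01 1 0 80 40" --grip_force 20

```text
t: 5.9
eef_pos: [0.5497, 0.2395, 0.1368]
tool_rot: [-0.0, 1.0, 0.015, 0.0]
contact_force: [-1.0, 0.6, -0.5]
gripper_width: 0.47
grasp_force: 0.0
```

Run:
```python
from h import *
np.set_printoptions(precision=4,suppress=True)
o,p=wrist();print(o["eef_pos"],o["tool_rot"],o["contact_force"],o["torque"],o["gripper_width"])
T=Ttool(o);print("axis pt on z=.1705 px",wproj(p,T[:3,3]+T[:3,2]*(T[2,3]-.1705)))
a,b=220,200
c=p["pixels"][b:b+150,a:a+200][:,:,::-1];cv2.imwrite("pics/w4.png",cv2.resize(c,None,fx=4,fy=4,interpolation=cv2.INTER_CUBIC))
```

```text
[0.5497 0.2395 0.1368] [-0.0001  0.9999  0.0154  0.0004] [-1.0311  0.6411 -0.4899] [ 0.0044  0.0354 -0.0159] 0.4697894823966905
axis pt on z=.1705 px [318.3682 290.1355]
```

View pics/w4.png

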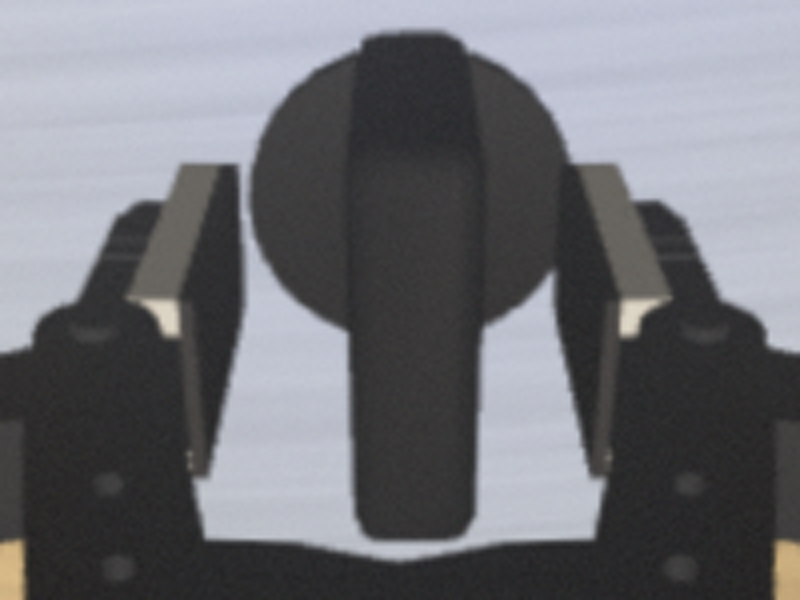

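The crop shows the pads' midpoint at x≈400 and the bar's centre at x≈417, so the bar is about 1.8 mm towards tool +y. It is well aligned otherwise. I'll shift 2 mm and close softly.

>>> jog_arm --pt "0 0 0 0 2 0 40" --pt "0 0 0 0 2 0 30" --pt "0 0 0 0 2 0 20" --pt "0 0 0 0 2 0 16" --pt "0 0 0 0 2 0 12" --pt "0 0 0 0 2 0 12" --pt "0 0 0 0 2 0 12" --grip_force 20

```text
t: 6.82
eef_pos: [0.5495, 0.2377, 0.1364]
tool_rot: [-0.0, 1.0, 0.015, 0.0]
contact_force: [0.0, 0.9, 0.5]
gripper_width: 0.166
grasp_force: 22.6
```

```bash
cat > st.py <<'E'
from h import *
np.set_printoptions(precision=4,suppress=True)
o=bot.get_obs()
print(o["t"],o["eef_pos"],o["tool_rot"],"F",o["contact_force"],"M",o["torque"],o["gripper_width"],o["grasp_force"],"q7",o["q"][6],"tq7",o["joint_torque"][6])
E
python3 st.py
```

```text
6.825 [0.5495 0.2377 0.1364] [-0.0002  0.9999  0.0154  0.0001] F [0.0407 0.8761 0.5128] M [ 0.0926 -0.0245 -0.0718] 0.16562131858027493 22.643527686595917 q7 -2.25100312431249 tq7 0.04252467770129442
```

Gripped cleanly with almost no side force. I'll grip firmer and turn through the part where no notch can lie.

>>> jog_arm --pt "0 0 0 0 0 0 8" --pt "0 0 0.02 0 0 0 8" --pt "0 0 0.05 0 0 0 8" --pt "0 0 0.08 0 0 0 8" --pt "0 0 0.11 0 0 0 8" --pt "0 0 0.14 0 0 0 8" --pt "0 0 0.16 0 0 0 8" --pt "0 0 0.18 0 0 0 8" --grip_force 60

```text
t: 7.82
eef_pos: [0.5495, 0.2375, 0.1364]
tool_rot: [-0.0, 0.997, -0.075, 0.0]
contact_force: [-0.4, 1.9, 4.2]
gripper_width: 0.154
grasp_force: 59.3
```

```bash
python3 st.py
```

```text
7.825 [0.5495 0.2375 0.1364] [-0.      0.9972 -0.0751  0.0001] F [-0.4319  1.9387  4.1667] M [0.1243 0.0805 0.5082] 0.1543650859796434 59.332287311553955 q7 -2.411137410725241 tq7 -0.3422727808356285
```

>>> jog_arm --pt "0 0 0.02 0 0 0 8" --pt "0 0 0.04 0 0 0 8"

```text
t: 8.07
eef_pos: [0.5495, 0.2375, 0.1364]
tool_rot: [-0.0, 0.995, -0.095, 0.0]
contact_force: [-0.3, 1.3, 5.1]
gripper_width: 0.159
grasp_force: 59.4
```

```bash
python3 st.py
```

```text
8.075 [0.5495 0.2375 0.1364] [-0.0001  0.9955 -0.0951  0.0001] F [-0.2952  1.282   5.1031] M [0.1115 0.1305 0.4583] 0.15855250737488008 59.39140856266022 q7 -2.4466010025653873 tq7 -0.31122506596148014
```

>>> jog_arm --pt "0 0 0.02 0 0 0 8" --pt "0 0 0.04 0 0 0 8"

```text
t: 8.32
eef_pos: [0.5495, 0.2375, 0.1364]
tool_rot: [-0.0, 0.993, -0.115, 0.0]
contact_force: [-0.4, 1.5, 4.4]
gripper_width: 0.156
grasp_force: 59.4
```

```bash
python3 st.py
```

```text
8.325 [0.5495 0.2375 0.1364] [-0.0001  0.9934 -0.115   0.0001] F [-0.3865  1.5378  4.3943] M [0.2313 0.1723 0.4982] 0.15585131433152796 59.449836015701294 q7 -2.4819853186124607 tq7 -0.3098951652646065
```

The torque about z is steady at about 0.46–0.5 and side forces are small. But turning clockwise drives joint 7 towards its −2.96 limit, now at −2.48. I'll release, turn the hand back half a turn with the fingers wide open, and grip the bar again.

>>> jog_arm --pt "0 0 0 0 0 0 40" --pt "0 0 0 0 0 0 85" --pt "0 0 0 0 0 0 85" --pt "0 0 0 0 0 0 85" --pt "0 0 0 0 0 0 85" --pt "0 0 0 0 0 0 85" --pt "0 0 -0.1 0 0 0 85" --pt "0 0 -0.25 0 0 0 85" --pt "0 0 -0.41 0 0 0 85" --pt "0 0 -0.57 0 0 0 85"

```text
t: 9.57
eef_pos: [0.5495, 0.2374, 0.1364]
tool_rot: [0.0, 0.985, 0.172, 0.0]
contact_force: [0.0, -0.3, -0.2]
gripper_width: 0.996
grasp_force: 0.0
```

```bash
python3 st.py
```

```text
9.575 [0.5495 0.2374 0.1364] [0.     0.9851 0.1721 0.0001] F [ 0.0449 -0.2883 -0.1679] M [-0.0495  0.0128 -0.0347] 0.9958969226742382 0.0 q7 -1.972505028751233 tq7 -1.5003235638141632
```

Clear, with no contact. I'll continue the half turn; 2.572 rad remains.

>>> jog_arm --pt "0 0 -0.16 0 0 0 85" --pt "0 0 -0.32 0 0 0 85" --pt "0 0 -0.48 0 0 0 85" --pt "0 0 -0.64 0 0 0 85" --pt "0 0 -0.8 0 0 0 85" --pt "0 0 -0.96 0 0 0 85" --pt "0 0 -1.12 0 0 0 85" --pt "0 0 -1.28 0 0 0 85" --pt "0 0 -1.44 0 0 0 85" --pt "0 0 -1.6 0 0 0 85"

```text
t: 10.82
eef_pos: [0.5495, 0.2373, 0.1363]
tool_rot: [0.0, 0.563, 0.827, -0.0]
contact_force: [0.4, -0.9, -0.3]
gripper_width: 0.994
grasp_force: 0.0
```

>>> jog_arm --pt "0 0 -0.16 0 0 0 85" --pt "0 0 -0.32 0 0 0 85" --pt "0 0 -0.48 0 0 0 85" --pt "0 0 -0.64 0 0 0 85" --pt "0 0 -0.8 0 0 0 85" --pt "0 0 -0.9 0 0 0 70" --pt "0 0 -0.96 0 0 0 50" --pt "0 0 -0.972 0 0 0 40" --pt "0 0 -0.972 0 0 0 40" --pt "0 0 -0.972 0 0 0 40"

```text
t: 12.08
eef_pos: [0.5495, 0.2374, 0.1363]
tool_rot: [0.0, 0.114, 0.993, -0.0]
contact_force: [0.1, 0.2, -0.8]
gripper_width: 0.468
grasp_force: 0.0
```

```bash
python3 st.py
python3 - <<'E'
from h import *
o,p=wrist()
a,b=220,200
c=p["pixels"][b:b+150,a:a+200][:,:,::-1];cv2.imwrite("pics/w5.png",cv2.resize(c,None,fx=4,fy=4,interpolation=cv2.INTER_CUBIC))
E
```

```text
12.075 [0.5495 0.2374 0.1363] [ 0.0001  0.1145  0.9934 -0.0001] F [ 0.1269  0.1541 -0.7581] M [-0.0415  0.0357 -0.0075] 0.468430102337604 0.0 q7 0.28107505115271486 tq7 -0.005154414684511721
```

View pics/w5.png

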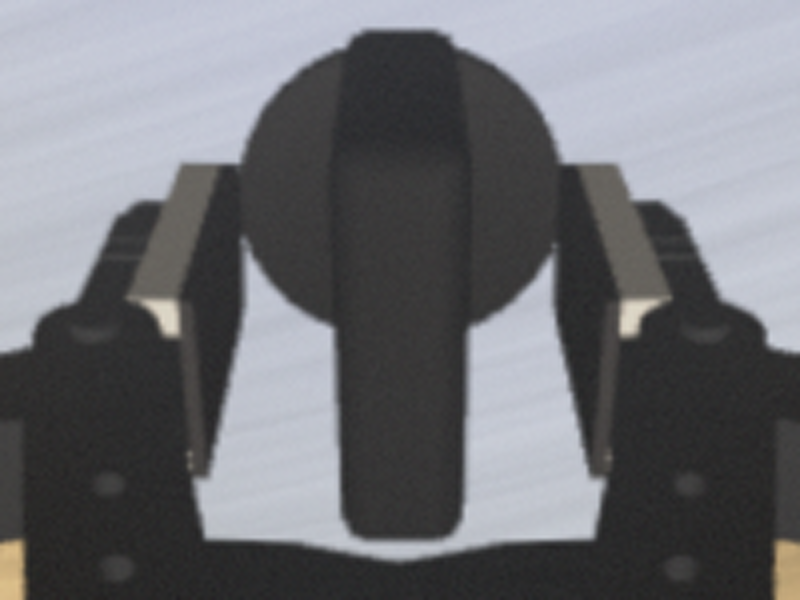

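The bar is centred between the pads (333–468, midpoint 400) and parallel to them. I'll grip again and go on slowly.

>>> jog_arm --pt "0 0 0 0 0 0 25" --pt "0 0 0 0 0 0 15" --pt "0 0 0 0 0 0 10" --pt "0 0 0 0 0 0 8" --pt "0 0 0 0 0 0 8" --pt "0 0 0.02 0 0 0 8" --pt "0 0 0.04 0 0 0 8" --pt "0 0 0.06 0 0 0 8" --grip_force 60

```text
t: 13.12
eef_pos: [0.5495, 0.2377, 0.1365]
tool_rot: [0.0, 0.144, 0.99, 0.0]
contact_force: [0.5, 1.4, 2.3]
gripper_width: 0.157
grasp_force: 59.2
```

```bash
python3 st.py
```

```text
13.125 [0.5495 0.2377 0.1365] [0.0001 0.1444 0.9895 0.0002] F [0.4709 1.3539 2.3067] M [0.2236 0.025  0.5132] 0.15706424718886233 59.23107862472534 q7 0.22784299146305634 tq7 -0.3302134573459625
```

>>> jog_arm --pt "0 0 0.02 0 0 0 8" --pt "0 0 0.04 0 0 0 8"

```text
t: 13.38
eef_pos: [0.5495, 0.2377, 0.1365]
tool_rot: [0.0, 0.164, 0.986, 0.0]
contact_force: [0.6, 1.2, 1.9]
gripper_width: 0.153
grasp_force: 59.2
```

```bash
python3 st.py
```

```text
13.375 [0.5495 0.2377 0.1365] [0.0001 0.1643 0.9864 0.0002] F [0.6282 1.2179 1.8744] M [0.2855 0.0212 0.4399] 0.15291159223185707 59.17141377925873 q7 0.19264845112559395 tq7 -0.3131591062992811
```

>>> jog_arm --pt "0 0 0.02 0 0 0 8" --pt "0 0 0.04 0 0 0 8"

```text
t: 13.62
eef_pos: [0.5495, 0.2377, 0.1364]
tool_rot: [0.0, 0.184, 0.983, 0.0]
contact_force: [0.2, 2.6, 2.5]
gripper_width: 0.153
grasp_force: 59.4
```

```bash
python3 st.py
```

```text
13.625 [0.5495 0.2377 0.1364] [0.0001 0.1839 0.9829 0.0002] F [0.1685 2.5643 2.4725] M [ 0.4099 -0.0001  0.5617] 0.15298657519148634 59.36525344848633 q7 0.15746588330523634 tq7 -0.3268293756991625
```

>>> jog_arm --pt "0 0 0.02 0 0 0 8" --pt "0 0 0.04 0 0 0 8"

```text
t: 13.88
eef_pos: [0.5495, 0.2376, 0.1364]
tool_rot: [0.0, 0.204, 0.979, 0.0]
contact_force: [-0.4, 2.6, 3.4]
gripper_width: 0.157
grasp_force: 59.5
```

```bash
python3 st.py
```

```text
13.875 [0.5495 0.2376 0.1364] [0.0001 0.2036 0.9791 0.0002] F [-0.4422  2.5877  3.4293] M [0.4204 0.0192 0.5507] 0.15731120870613544 59.48267161846161 q7 0.12237993202425146 tq7 -0.3417643904685974
```

Joint 7's torque is the clean signal, steady at about −0.33. The knob is now at about 0.5 rad.

>>> jog_arm --pt "0 0 0.02 0 0 0 8" --pt "0 0 0.04 0 0 0 8"

```text
t: 14.12
eef_pos: [0.5495, 0.2377, 0.1365]
tool_rot: [0.0, 0.223, 0.975, 0.0]
contact_force: [0.3, 1.7, 4.2]
gripper_width: 0.155
grasp_force: 59.5
```

```bash
python3 st.py
```

```text
14.125 [0.5495 0.2377 0.1365] [0.0001 0.2231 0.9748 0.0002] F [0.2895 1.711  4.1718] M [0.4724 0.0109 0.5042] 0.1553203816212424 59.48772311210632 q7 0.08724285743065201 tq7 -0.32426800578832626
```

>>> jog_arm --pt "0 0 0.02 0 0 0 8" --pt "0 0 0.04 0 0 0 8"

```text
t: 14.38
eef_pos: [0.5495, 0.2376, 0.1364]
tool_rot: [0.0, 0.243, 0.97, 0.0]
contact_force: [-0.7, 2.3, 4.1]
gripper_width: 0.157
grasp_force: 59.5
```

```bash
python3 st.py
```

```text
14.375 [0.5495 0.2376 0.1364] [0.     0.2426 0.9701 0.0002] F [-0.6501  2.25    4.1433] M [0.551  0.0707 0.4696] 0.1573900299492855 59.54069137573242 q7 0.05212504808019264 tq7 -0.2976822014898062
```

>>> jog_arm --pt "0 0 0.02 0 0 0 8" --pt "0 0 0.04 0 0 0 8"

```text
t: 14.62
eef_pos: [0.5495, 0.2376, 0.1364]
tool_rot: [0.0, 0.262, 0.965, 0.0]
contact_force: [0.9, 3.2, 4.6]
gripper_width: 0.155
grasp_force: 59.8
```

```bash
python3 st.py
```

```text
14.625 [0.5495 0.2376 0.1364] [0.0001 0.2619 0.9651 0.0002] F [0.8929 3.1544 4.6355] M [0.5951 0.0171 0.5934] 0.15451811875733484 59.763193130493164 q7 0.01708651567910835 tq7 -0.35411154851317406
```

>>> jog_arm --pt "0 0 0.02 0 0 0 8" --pt "0 0 0.04 0 0 0 8"

```text
t: 14.88
eef_pos: [0.5495, 0.2376, 0.1364]
tool_rot: [0.0, 0.281, 0.96, 0.0]
contact_force: [-1.1, 3.0, 5.4]
gripper_width: 0.158
grasp_force: 59.8
```

```bash
python3 st.py
```

```text
14.875 [0.5495 0.2376 0.1364] [0.     0.2812 0.9597 0.0002] F [-1.1391  3.0393  5.3806] M [0.6028 0.0164 0.5874] 0.1579079424183657 59.833667278289795 q7 -0.01803533881472426 tq7 -0.3530672751367092
```

No dip yet. Side forces stay small, so I'll go on.

>>> jog_arm --pt "0 0 0.02 0 0 0 8" --pt "0 0 0.04 0 0 0 8"

```text
t: 15.12
eef_pos: [0.5495, 0.2376, 0.1364]
tool_rot: [0.0, 0.3, 0.954, 0.0]
contact_force: [0.5, 2.8, 4.7]
gripper_width: 0.152
grasp_force: 59.8
```

```bash
python3 st.py
```

```text
15.125 [0.5495 0.2376 0.1364] [0.0001 0.3004 0.9538 0.0002] F [0.5109 2.7671 4.6911] M [0.6248 0.0962 0.5133] 0.152497425298677 59.7797691822052 q7 -0.05316870025039934 tq7 -0.328266816213727
```

>>> jog_arm --pt "0 0 0.02 0 0 0 8" --pt "0 0 0.04 0 0 0 8"

```text
t: 15.38
eef_pos: [0.5495, 0.2376, 0.1364]
tool_rot: [0.0, 0.319, 0.948, 0.0]
contact_force: [-1.0, 3.9, 4.3]
gripper_width: 0.156
grasp_force: 59.8
```

```bash
python3 st.py
```

```text
15.375 [0.5495 0.2376 0.1364] [0.     0.3194 0.9476 0.0002] F [-0.9929  3.8665  4.3146] M [0.6412 0.0791 0.5084] 0.15550744219874552 59.75179195404053 q7 -0.08822664000522011 tq7 -0.3361211344599724
```

>>> jog_arm --pt "0 0 0.02 0 0 0 8" --pt "0 0 0.04 0 0 0 8"

```text
t: 15.62
eef_pos: [0.5495, 0.2376, 0.1364]
tool_rot: [0.0, 0.338, 0.941, 0.0]
contact_force: [-0.6, 3.1, 4.6]
gripper_width: 0.154
grasp_force: 59.7
```

```bash
python3 st.py
```

```text
15.625 [0.5495 0.2376 0.1364] [0.     0.3382 0.9411 0.0002] F [-0.5991  3.0956  4.567 ] M [0.6839 0.0746 0.5439] 0.15435806424532486 59.694830775260925 q7 -0.12320119527549935 tq7 -0.37142883986234665
```

>>> jog_arm --pt "0 0 0.02 0 0 0 8" --pt "0 0 0.04 0 0 0 8"

```text
t: 15.88
eef_pos: [0.5495, 0.2376, 0.1364]
tool_rot: [0.0, 0.357, 0.934, 0.0]
contact_force: [-0.0, 2.7, 5.0]
gripper_width: 0.159
grasp_force: 59.7
```

```bash
python3 st.py
```

```text
15.875 [0.5495 0.2376 0.1364] [0.     0.357  0.9341 0.0001] F [-0.0258  2.7381  5.0248] M [0.5591 0.1114 0.5372] 0.15888885859815474 59.728408455848694 q7 -0.15830154146206746 tq7 -0.34896441735327244
```

>>> jog_arm --pt "0 0 0.02 0 0 0 8" --pt "0 0 0.04 0 0 0 8"

```text
t: 16.12
eef_pos: [0.5495, 0.2376, 0.1364]
tool_rot: [-0.0, 0.376, 0.927, 0.0]
contact_force: [-0.4, 3.5, 6.0]
gripper_width: 0.155
grasp_force: 59.7
```

```bash
python3 st.py
```

```text
16.125 [0.5495 0.2376 0.1364] [-0.      0.3756  0.9268  0.0001] F [-0.4478  3.4766  5.9816] M [0.6596 0.1282 0.5089] 0.15472794473108786 59.73462224006653 q7 -0.1934269059525161 tq7 -0.33316997811198235
```

>>> jog_arm --pt "0 0 0.02 0 0 0 8" --pt "0 0 0.04 0 0 0 8"

```text
t: 16.38
eef_pos: [0.5495, 0.2376, 0.1364]
tool_rot: [0.0, 0.394, 0.919, 0.0]
contact_force: [-0.2, 3.4, 4.8]
gripper_width: 0.156
grasp_force: 59.6
```

```bash
python3 st.py
```

```text
16.375 [0.5495 0.2376 0.1364] [0.     0.3942 0.919  0.0002] F [-0.1791  3.3763  4.7855] M [0.5994 0.0738 0.3801] 0.1557587720901851 59.55491602420807 q7 -0.2285639441539055 tq7 -0.2351963147521019
```

>>> jog_arm --pt "0 0 0.02 0 0 0 8" --pt "0 0 0.04 0 0 0 8"

```text
t: 16.62
eef_pos: [0.5495, 0.2376, 0.1364]
tool_rot: [-0.0, 0.413, 0.911, 0.0]
contact_force: [0.0, 3.1, 5.9]
gripper_width: 0.158
grasp_force: 59.5
```

```bash
python3 st.py
```

```text
16.625 [0.5495 0.2376 0.1364] [-0.0001  0.4126  0.9109  0.0002] F [0.0136 3.0904 5.9034] M [0.6293 0.1141 0.3673] 0.15763634166181054 59.48469042778015 q7 -0.2637942830746252 tq7 -0.1265662768855691
```

>>> jog_arm --pt "0 0 0.02 0 0 0 8" --pt "0 0 0.04 0 0 0 8"

```text
t: 16.88
eef_pos: [0.5495, 0.2376, 0.1364]
tool_rot: [-0.0, 0.431, 0.902, 0.0]
contact_force: [-1.0, 3.4, 5.9]
gripper_width: 0.156
grasp_force: 59.4
```

```bash
python3 st.py
```

```text
16.875 [0.5495 0.2376 0.1364] [-0.0001  0.4308  0.9025  0.0002] F [-0.9507  3.4199  5.8996] M [0.5966 0.0611 0.2892] 0.15607384451246611 59.421570897102356 q7 -0.2988417291657679 tq7 -0.1149233104661107
```

The dip has come: torque −0.33 → −0.24 → −0.13 → −0.11 at yaw 0.81 to 0.89. I'll take smaller steps now to feel where the climb begins.

>>> jog_arm --pt "0 0 0.005 0 0 0 8" --pt "0 0 0.01 0 0 0 8"

```text
t: 17.12
eef_pos: [0.5495, 0.2376, 0.1364]
tool_rot: [-0.0, 0.435, 0.901, 0.0]
contact_force: [-1.2, 2.2, 5.2]
gripper_width: 0.156
grasp_force: 59.5
```

```bash
python3 st.py
```

```text
17.125 [0.5495 0.2376 0.1364] [-0.      0.4347  0.9006  0.0001] F [-1.1633  2.2059  5.2278] M [0.6585 0.066  0.3312] 0.15604758655249887 59.53674674034119 q7 -0.30657436181552106 tq7 -0.2336608339101076
```

>>> jog_arm --pt "0 0 0.005 0 0 0 8" --pt "0 0 0.01 0 0 0 8"

```text
t: 17.38
eef_pos: [0.5495, 0.2376, 0.1364]
tool_rot: [-0.0, 0.439, 0.898, 0.0]
contact_force: [-0.3, 3.3, 5.2]
gripper_width: 0.155
grasp_force: 59.5
```

```bash
python3 st.py
```

```text
17.375 [0.5495 0.2376 0.1364] [-0.      0.4392  0.8984  0.0002] F [-0.3333  3.2848  5.2492] M [0.674 0.091 0.161] 0.15470177037929736 59.4936865568161 q7 -0.31532200678723504 tq7 -0.2414274774491787
```

>>> jog_arm --pt "0 0 0.01 0 0 0 8" --pt "0 0 0.02 0 0 0 8"

```text
t: 17.62
eef_pos: [0.5495, 0.2376, 0.1364]
tool_rot: [0.0, 0.448, 0.894, 0.0]
contact_force: [-0.1, 3.2, 5.9]
gripper_width: 0.156
grasp_force: 60.2
```

```bash
python3 st.py
```

```text
17.625 [0.5495 0.2376 0.1364] [0.     0.4479 0.8941 0.0001] F [-0.0807  3.1938  5.9162] M [0.6961 0.0811 0.7467] 0.15639592878879333 60.150845646858215 q7 -0.33247688394521735 tq7 -0.5931317433714867
```

The torque climbed to −0.59, so the notch centre is about 0.04 rad back, near yaw 0.89. I'll turn back gently while reading the torque.

>>> jog_arm --pt "0 0 -0.01 0 0 0 8" --pt "0 0 -0.02 0 0 0 8"

```text
t: 17.88
eef_pos: [0.5495, 0.2375, 0.1364]
tool_rot: [-0.0, 0.439, 0.898, 0.0]
contact_force: [0.3, 3.4, 5.5]
gripper_width: 0.151
grasp_force: 59.6
```

```bash
python3 st.py
```

```text
17.875 [0.5495 0.2375 0.1364] [-0.0002  0.4395  0.8983  0.0002] F [0.3129 3.4125 5.4662] M [ 0.6356  0.0811 -0.3826] 0.15136501145629214 59.55796658992767 q7 -0.3153710133748537 tq7 0.3054538741707802
```

>>> jog_arm --pt "0 0 -0.01 0 0 0 8" --pt "0 0 -0.02 0 0 0 8"

```text
t: 18.12
eef_pos: [0.5496, 0.2374, 0.1364]
tool_rot: [-0.0, 0.431, 0.902, 0.0]
contact_force: [-0.9, 3.7, 5.4]
gripper_width: 0.155
grasp_force: 60.3
```

```bash
python3 st.py
```

```text
18.125 [0.5496 0.2374 0.1364] [-0.0003  0.4312  0.9023  0.0002] F [-0.8848  3.7349  5.4312] M [ 0.6012  0.1425 -0.9454] 0.15513973262200742 60.268099308013916 q7 -0.29876545257453124 tq7 0.8052242919802666
```

>>> jog_arm --pt "0 0 -0.005 0 0 0 8" --pt "0 0 -0.01 0 0 0 8"

```text
t: 18.38
eef_pos: [0.5497, 0.2371, 0.1364]
tool_rot: [-0.0, 0.427, 0.904, 0.0]
contact_force: [-0.7, 2.3, 6.0]
gripper_width: 0.155
grasp_force: 60.3
```

```bash
python3 st.py
```

```text
18.375 [0.5497 0.2371 0.1364] [-0.0003  0.427   0.9043  0.    ] F [-0.697   2.3476  5.9982] M [ 0.5712  0.1621 -0.8672] 0.15503056255697964 60.2691113948822 q7 -0.2902258024125632 tq7 0.8038273081183434
```

>>> jog_arm --pt "0 0 -0.005 0 0 0 8" --pt "0 0 -0.01 0 0 0 8"

```text
t: 18.62
eef_pos: [0.5496, 0.237, 0.1364]
tool_rot: [-0.0, 0.422, 0.906, -0.0]
contact_force: [-1.2, 1.9, 6.1]
gripper_width: 0.154
grasp_force: 60.1
```

```bash
python3 st.py
```

```text
18.625 [0.5496 0.237  0.1364] [-0.0003  0.4224  0.9064 -0.0001] F [-1.2064  1.9153  6.1224] M [ 0.4151  0.133  -0.7798] 0.1540214318569744 60.1399952173233 q7 -0.28142030524775896 tq7 0.758480429649353
```

>>> jog_arm --pt "0 0 -0.005 0 0 0 8" --pt "0 0 -0.01 0 0 0 8"

```text
t: 18.88
eef_pos: [0.5497, 0.2369, 0.1364]
tool_rot: [-0.0, 0.418, 0.908, -0.0]
contact_force: [-1.8, 2.9, 6.5]
gripper_width: 0.157
grasp_force: 60.2
```

```bash
python3 st.py
```

```text
18.875 [0.5497 0.2369 0.1364] [-0.0003  0.418   0.9084 -0.0002] F [-1.7796  2.9498  6.4913] M [ 0.4625  0.1661 -0.8533] 0.1569664308480192 60.246620178222656 q7 -0.2727510791096308 tq7 0.7827224023640156
```

The torque stays near +0.78 without a clear drop, so where the knob stands is uncertain. A very small upward test of 0.5 mm steps, read each time, tells whether the lid is free. I'll stop early if the force grows.

>>> jog_arm --pt "0 0 0 0 0 -0.25 8" --pt "0 0 0 0 0 -0.5 8" --pt "0 0 0 0 0 -0.5 8"

```text
t: 19.25
eef_pos: [0.5496, 0.2367, 0.1364]
tool_rot: [-0.0, 0.417, 0.909, -0.0]
contact_force: [0.9, 2.1, 1.7]
gripper_width: 0.156
grasp_force: 59.3
```

```bash
python3 st.py
```

```text
19.25 [0.5496 0.2367 0.1364] [-0.      0.4169  0.909  -0.0005] F [0.9038 2.1054 1.6588] M [ 0.378  -0.1562 -0.6349] 0.15575457071725757 59.29270148277283 q7 -0.27092481276625163 tq7 0.6579349189996719
```

>>> jog_arm --pt "0 0 0 0 0 -0.25 8" --pt "0 0 0 0 0 -0.5 8" --pt "0 0 0 0 0 -0.5 8"

```text
t: 19.62
eef_pos: [0.5491, 0.2367, 0.1365]
tool_rot: [-0.0, 0.416, 0.909, -0.001]
contact_force: [1.4, 1.3, -5.4]
gripper_width: 0.159
grasp_force: 58.4
```

```bash
python3 st.py
```

```text
19.625 [0.5491 0.2367 0.1365] [-0.0003  0.4164  0.9092 -0.0007] F [ 1.4186  1.2901 -5.3645] M [ 0.3088 -0.4289 -0.5052] 0.15855220412987728 58.44351053237915 q7 -0.2699812113147879 tq7 0.4823443293571472
```

>>> jog_arm --pt "0 0 0 0 0 -0.2 8" --pt "0 0 0 0 0 -0.4 8" --pt "0 0 0 0 0 -0.4 8"

```text
t: 20.0
eef_pos: [0.5489, 0.2368, 0.1371]
tool_rot: [-0.0, 0.416, 0.909, -0.001]
contact_force: [0.1, -0.3, -8.1]
gripper_width: 0.156
grasp_force: 58.4
```

```bash
python3 st.py
```

```text
20.0 [0.5489 0.2368 0.1371] [-0.0003  0.4161  0.9093 -0.0008] F [ 0.1102 -0.2881 -8.1074] M [ 0.0977 -0.1549 -0.3076] 0.15618681122366054 58.43446612358093 q7 -0.26951652604657406 tq7 0.2701890002936125
```

>>> jog_arm --pt "0 0 0 0 0 -0.25 8" --pt "0 0 0 0 0 -0.5 8" --pt "0 0 0 0 0 -0.5 8"

```text
t: 20.38
eef_pos: [0.549, 0.237, 0.138]
tool_rot: [-0.0, 0.416, 0.909, -0.001]
contact_force: [-0.3, -0.5, -6.0]
gripper_width: 0.154
grasp_force: 58.6
```

```bash
python3 st.py
```

```text
20.375 [0.549 0.237 0.138] [-0.0002  0.4163  0.9092 -0.0007] F [-0.3416 -0.4601 -6.0043] M [-0.3525  0.3152 -0.1764] 0.15440762690421367 58.62259805202484 q7 -0.26922087632239333 tq7 0.20741323940455914
```

The force fell to −6 N while rising, about the lid's own weight, so the lid is free. I'll lift on slowly.

>>> jog_arm --pt "0 0 0 0 0 -0.5 8" --pt "0 0 0 0 0 -1 8" --pt "0 0 0 0 0 -1.5 8" --pt "0 0 0 0 0 -2 8" --pt "0 0 0 0 0 -2.5 8" --pt "0 0 0 0 0 -3 8"

```text
t: 21.12
eef_pos: [0.5495, 0.2376, 0.1413]
tool_rot: [0.0, 0.416, 0.909, 0.0]
contact_force: [-2.2, -0.8, -8.1]
gripper_width: 0.154
grasp_force: 58.5
```

```bash
python3 st.py
```

```text
21.125 [0.5495 0.2376 0.1413] [0.     0.4163 0.9092 0.0002] F [-2.1848 -0.7792 -8.0717] M [-0.1213  0.3203 -0.1726] 0.15430153555879894 58.50147306919098 q7 -0.2665644852877805 tq7 0.21257306914776564
```

>>> jog_arm --pt "0 0 0 0 0 -1 8" --pt "0 0 0 0 0 -2 8" --pt "0 0 0 0 0 -3.5 8" --pt "0 0 0 0 0 -5 8" --pt "0 0 0 0 0 -6.5 8" --pt "0 0 0 0 0 -8 8"

```text
t: 21.88
eef_pos: [0.5496, 0.2375, 0.1494]
tool_rot: [0.0, 0.416, 0.909, 0.0]
contact_force: [0.5, -0.1, -3.9]
gripper_width: 0.156
grasp_force: 59.1
```

```bash
python3 st.py
```

```text
21.875 [0.5496 0.2375 0.1494] [0.0002 0.4163 0.9092 0.0002] F [ 0.4965 -0.0624 -3.9201] M [-0.0061 -0.007   0.0174] 0.1560532782093158 59.107089042663574 q7 -0.2591988394294242 tq7 -0.013210266188252717
```

The lid hangs free (−3.9 N). I'll lift it well clear.

>>> jog_arm --pt "0 0 0 0 0 -3 8" --pt "0 0 0 0 0 -8 8" --pt "0 0 0 0 0 -16 8" --pt "0 0 0 0 0 -28 8" --pt "0 0 0 0 0 -44 8" --pt "0 0 0 0 0 -62 8" --pt "0 0 0 0 0 -82 8" --pt "0 0 0 0 0 -100 8" --pt "0 0 0 0 0 -112 8" --pt "0 0 0 0 0 -120 8"

```text
t: 23.12
eef_pos: [0.5495, 0.2375, 0.27]
tool_rot: [0.0, 0.416, 0.909, 0.0]
contact_force: [-0.3, 0.5, -4.6]
gripper_width: 0.154
grasp_force: 59.1
```

```bash
python3 st.py
python3 - <<'E'
from h import *
o=bot.get_obs();T=Ttool(o)
s=bot.read_camera("side");save(s,"s2.png")
g=T[:3,3]-T[:3,2]*.019;print("grip pt",g,"delta tool mm to board", 1000*T[:3,:3].T@(np.array([.5416,-.205,0])-np.array([g[0],g[1],0])))
E
```

```text
23.125 [0.5495 0.2375 0.27  ] [0.0002 0.4163 0.9092 0.0001] F [-0.2926  0.4913 -4.5774] M [-0.0403  0.0081  0.0267] 0.15415053444687712 59.113667607307434 q7 -0.16152905343480384 tq7 -0.04102128557860851
grip pt [0.54948044 0.23747436 0.28897798] delta tool mm to board [-3.29845958e+02 -2.95037798e+02 -2.04474038e-02]
```

View pics/s2.png

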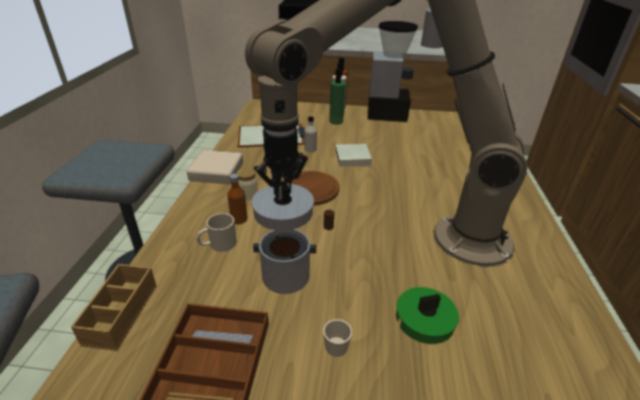

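The picture shows the lid hanging level at (283,205) above the open canister at (285,250). Now across to the board.

>>> jog_arm --pt "0 0 0 -10 -9 0 8" --pt "0 0 0 -32 -29 0 8" --pt "0 0 0 -66 -59 0 8" --pt "0 0 0 -104 -93 0 8" --pt "0 0 0 -144 -129 0 8" --pt "0 0 0 -184 -165 0 8" --pt "0 0 0 -224 -200 0 8" --pt "0 0 0 -262 -234 0 8" --pt "0 0 0 -296 -265 0 8" --pt "0 0 0 -318 -285 0 8"

```text
t: 24.42
eef_pos: [0.5397, -0.1937, 0.268]
tool_rot: [-0.001, 0.418, 0.908, -0.001]
contact_force: [0.7, 1.4, -5.1]
gripper_width: 0.157
grasp_force: 59.2
```

>>> jog_arm --pt "0 0 0 -9 -8 5 8" --pt "0 0 0 -12 -10 20 8" --pt "0 0 0 -12 -10 45 8" --pt "0 0 0 -12 -10 75 8" --pt "0 0 0 -12 -10 105 8" --pt "0 0 0 -12 -10 130 8" --pt "0 0 0 -12 -10 150 8" --pt "0 0 0 -12 -10 165 8" --pt "0 0 0 -12 -10 172 8" --pt "0 0 0 -12 -10 172 8"

```text
t: 25.68
eef_pos: [0.5418, -0.205, 0.0971]
tool_rot: [-0.0, 0.416, 0.909, 0.0]
contact_force: [0.4, -0.3, -3.5]
gripper_width: 0.154
grasp_force: 59.0
```

```bash
python3 st.py
```

```text
25.675 [ 0.5418 -0.205   0.0971] [-0.0001  0.4163  0.9092  0.0001] F [ 0.3513 -0.3243 -3.4703] M [ 0.0073 -0.0041 -0.0303] 0.15447603111485916 59.03949558734894 q7 0.4826369699431967 tq7 -0.044625933514907956
```

Positioned over the board centre. Contact is expected at TCP z ≈ 0.064, so I'll come down to just above it and then creep.

>>> jog_arm --pt "0 0 0 0 0 5 8" --pt "0 0 0 0 0 12 8" --pt "0 0 0 0 0 19 8" --pt "0 0 0 0 0 25 8" --pt "0 0 0 0 0 28 8" --pt "0 0 0 0 0 30 8" --pt "0 0 0 0 0 30.5 8" --pt "0 0 0 0 0 31 8"

```text
t: 26.68
eef_pos: [0.5419, -0.2051, 0.0664]
tool_rot: [0.0, 0.416, 0.909, 0.0]
contact_force: [-0.8, -0.6, -4.4]
gripper_width: 0.153
grasp_force: 59.1
```

>>> jog_arm --pt "0 0 0 0 0 0.3 8" --pt "0 0 0 0 0 0.6 8" --pt "0 0 0 0 0 0.9 8"

```text
t: 27.05
eef_pos: [0.5417, -0.2051, 0.0653]
tool_rot: [0.0, 0.416, 0.909, 0.0]
contact_force: [0.2, -0.6, -3.3]
gripper_width: 0.156
grasp_force: 59.1
```

>>> jog_arm --pt "0 0 0 0 0 0.2 8" --pt "0 0 0 0 0 0.4 8" --pt "0 0 0 0 0 0.6 8"

```text
t: 27.42
eef_pos: [0.5417, -0.2051, 0.0647]
tool_rot: [-0.0, 0.416, 0.909, 0.0]
contact_force: [0.2, 0.1, -3.9]
gripper_width: 0.155
grasp_force: 59.1
```

>>> jog_arm --pt "0 0 0 0 0 0.2 8" --pt "0 0 0 0 0 0.4 8" --pt "0 0 0 0 0 0.4 8"

```text
t: 27.8
eef_pos: [0.5417, -0.2051, 0.0645]
tool_rot: [0.0, 0.416, 0.909, -0.0]
contact_force: [-1.0, 0.2, -2.5]
gripper_width: 0.155
grasp_force: 59.6
```

>>> jog_arm --pt "0 0 0 0 0 0.2 8" --pt "0 0 0 0 0 0.3 8" --pt "0 0 0 0 0 0.3 8"

```text
t: 28.18
eef_pos: [0.5418, -0.2051, 0.0644]
tool_rot: [0.0, 0.416, 0.909, -0.0]
contact_force: [-3.6, 0.6, 6.2]
gripper_width: 0.155
grasp_force: 60.5
```

The lid is down on the wood with light contact. I'll soften the grip, open, check and withdraw.

>>> jog_arm --pt "0 0 0 0 0 -0.2 10" --pt "0 0 0 0 0 -0.2 13" --pt "0 0 0 0 0 -0.2 16" --pt "0 0 0 0 0 -0.2 20" --pt "0 0 0 0 0 -0.2 30" --pt "0 0 0 0 0 -0.2 45" --pt "0 0 0 0 0 -0.2 60" --pt "0 0 0 0 0 -0.2 60" --grip_force 20

```text
t: 29.18
eef_pos: [0.5418, -0.2051, 0.0642]
tool_rot: [0.0, 0.416, 0.909, 0.0]
contact_force: [-0.9, -0.4, 0.1]
gripper_width: 0.704
grasp_force: 0.0
```

>>> jog_arm --pt "0 0 0 0 0 -10 60" --pt "0 0 0 0 0 -30 60" --pt "0 0 0 0 0 -60 60" --pt "0 0 0 0 0 -100 60" --pt "0 0 0 0 0 -140 60" --pt "0 0 0 0 0 -180 60" --pt "0 0 0 0 0 -210 60" --pt "0 0 0 0 0 -220 60" --pt "0 0 0 0 0 -220 60" --pt "0 0 0 0 0 -220 60"

```text
t: 30.42
eef_pos: [0.5409, -0.2051, 0.283]
tool_rot: [-0.001, 0.416, 0.909, -0.0]
contact_force: [0.3, 0.3, 0.0]
gripper_width: 0.702
grasp_force: 0.0
```

```bash
python3 st.py
python3 - <<'E'
from h import *
np.set_printoptions(precision=4,suppress=True)
o,p=wrist();s=bot.read_camera("side");print(o["t"])
for n,q,f in(("wrist",p,watz),("side",s,atz)):
    for th,z in(("lid",.018),("board",0)):
        for r in bot.tip_of(th,q)[:2]: print(n,th,np.round(r["xy"],1),round(r["score"],2),f(q,r["xy"],z))
a=p["pixels"][:,:,::-1];b=s["pixels"][:,:,::-1]
cv2.imwrite("pics/end.png",cv2.resize(np.vstack([a,b]),(480,600)))
E
```

```text
30.425 [ 0.5409 -0.2051  0.283 ] [-0.001   0.4163  0.9092 -0.0002] F [0.2998 0.3224 0.0232] M [ 0.025   0.0196 -0.0203] 0.7016894556532862 0.0 q7 0.650116537974505 tq7 0.0019235280342400074
30.425
wrist lid [318.5 165. ] 0.6 [ 0.5384 -0.2051  0.018 ]
side lid [422.8 317.6] 0.86 [0.1864 0.3448 0.018 ]
side lid [309.4 188.6] 0.57 [ 0.5409 -0.1792  0.018 ]
```

View pics/end.png

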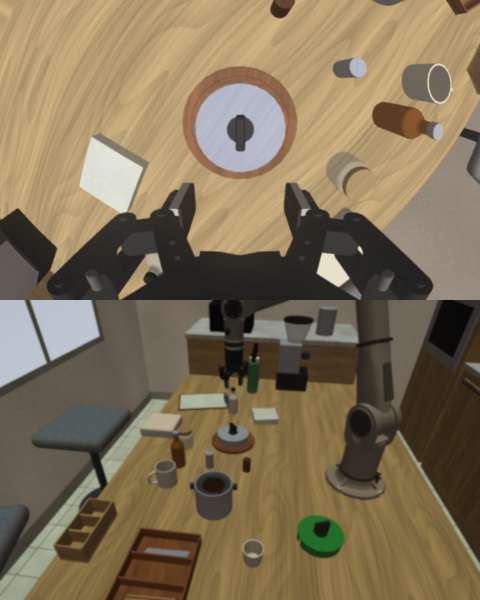

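The pictures show the lid upright and centred on the board: lid centre at (240,128) and board ring centre at (240,122) in the wrist view, and the raised lid accounts for the small shift. The bystanders are untouched and the gripper is clear.

```bash
python3 -c "
from station import bot
print(bot.hand_in())"
```

```text
the job is handed in; nothing more can be done
None
```

I released the lid at its notch, lifted it off the canister and set it upright on the round board, within about 5 mm of centre by camera; the job is handed in at about 30 s, and no verdict came back.

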